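Hang the cap key on the free peg

ROBOT

A 6-joint arm with a two-finger parallel gripper is mounted at the origin on the work surface. World frame = base frame: x ahead of the robot, y to its left, z up, the work surface at z = 0. Lengths are in m, angles in degrees, forces in N, time in s.
With the tool pointing down it reaches from about 0.25 to 0.725 m from the base axis. Payload 4 kg.
Tool frame: the origin (TCP) lies at the centre of the arm's flange, where the gripper is bolted on; the fingertips stand 173 mm ahead of it and the grasp point (between the pads) lies 155 mm ahead of it; z points along the fingers, y is the line along which they close (so a half turn about z gives the same grasp; the last joint's range is limited). The gripper opens to 85 mm and grips with 20 to 120 N. Pads are 22 mm wide; open, the fingers measure 114 mm over their backs; the gripper's body (76 mm by 85 mm) begins 54 mm behind the grasp point. The pads swing forward as they close: fully open they stand 13 mm farther back than shut.
Start: joints at [-68.698, 13.785, 0.286, 76.501, 0, 90], TCP at [0.182, -0.466, 0.405] pointing down, gripper open.
Joint ranges: [-155.79, 155.79], [-60.16, 107.12], [-62.33, 73.08], [-114, 123.19], [-81.49, 82.49], [-180, 180]. Speed limits (degrees/s): [159.86, 159.86, 180, 180, 180, 180].

INTERFACE

Orientations are given as [roll, pitch, yaw] about the fixed x, y, z axes, in that order (R = Rz(yaw) Ry(pitch) Rx(roll)).
In Python, from rig import ctrl, cams gives the robot as it stands.
- The arm moves only by the tool step_arm, never from a script. Its argument "commands" is a list that holds one entry, the list of rows, each a list of 4 numbers: the shift along the tool's x, y, z scaled (see below), then the turn about the tool's z scaled (see below). A call has 1 to 20 rows; each row shifts and turns the commanded pose from where the row before left it, along the tool's axes as they then stand; what a row does not reach is not made up. The controller multiplies each number of a shift by 0.1 m and each number of a turn by 1.5 rad. A row lasts 1/10 s, in which the tool goes at most 50 mm and 8.59 degrees, less where a joint would pass 70% of its speed; a pose out of reach is approached as far as the arm can. A call with a number of a shift or a turn outside -1 to 1 is refused whole. A call with a gripper value outside its range is refused whole. "gripper" is the opening, from 0 (shut) to 1 (fully open), set as the call begins (left out, the last holds). The fingers move at their own pace and stop on an object; "squeeze" is the grip in N (left out, the last holds). Time passes only in rows, so rows that do not move let the fingers close. It gives the time, the measured TCP pose, the force, the opening and the grip force at its end, in the units of the state.
- ctrl.sense(): the state, without advancing time (a new reading comes with each control period).
- cams.grab_frame(name): name is "side" or "top"; returns (picture, depth): 420x560x3 uint8, red, green, blue; 420x560 float32, m along the optical axis (not along the pixel's ray), 0 where there is no reading.
- cams.camera_params(name): a dict with "fx", "fy", "cx", "cy" (pixels), "dist" ([k1, k2, p1, p2, k3] as OpenCV has them; the pictures are not rectified), "view" (4x4, takes a point from world to camera coordinates). Camera axes: x right, y down, z forward; pixel columns grow to the right and rows downward; lengths in m; the calibration is good to about 2 mm. A picture is of the moment at which its call begins. camera_params takes no time and is no camera call.
- ctrl.sign_off(): hands the job in; it is judged then, once.
The state is a dict: "clock": time; "q": joint angles; "dq": joint speeds; "joint_efforts": joint torques, N m; "position": TCP position; "tcp_rot": TCP orientation; "contact_force": force on the tool from outside, world axes, zero at the start; "ft_torque": the same for the moment, N m; "opening": opening from 0.0 (shut) to 1.0 (fully open); "grasp_force": force on a finger pad.
Only numpy, scipy, OpenCV 4.12 (cv2) and the standard library are available. Lean on these libraries where they do the work, as an engineer would, in place of code of your own. Each camera call takes 0.05 s, during which the arm holds its last target. There are 200 camera calls.

TASK

The flat metal bottle-cap key has been pushed under the low bottle stand so that only its eye sticks out. Draw it out by the eye, lay it flat on the open bench clear of the stand and let go of it; then take it again by its handle and hang it by its eye on the one empty peg of the peg rail, pushed home close to the rail with the jaw hanging down. Do not shift the bottle and the jar on the stand or the two tools already hanging.

Things in the scene. Friction and masses are not known exactly. Their poses are not given: they have to be found in the camera images.
- riser: Low steel bottle stand, fixed: a top plate 200 mm (its x) by 170 mm (its y), top at 45 mm, underside at 35 mm, standing on two side walls along its x edges; open at its front (its -x edge, 100 mm from the origin) and back. Origin: middle of its footprint at bench level.
- key: Flat alloy bottle-cap key, 8 mm thick, about 110 g, 192 mm along its x: square head 38 x 38 mm with a 21 mm hole (eye) centred at x = -85 mm; handle 18 mm wide, x = -66 to +49 mm; two-pronged jaw 52 mm wide to x = +88 mm. Origin: handle middle, underside; z is the plate's normal. Starts flat on the bench, only the head out of the stand's front, eye centre about 26 mm ahead of its edge.
- key_eye (a point): Centre of the key's eye, mid thickness (axes as the key).
- key_grip (a point): Middle of the key's handle, 85 mm from the eye, mid thickness: close to its centre of mass.
- key_jaw (a point): Middle of the key's jaw, between its prongs, 161 mm from the eye.
- rack: Fixed wooden peg rail: board 250 (its y) x 56 mm high, centre 260 mm up, front face at its x = 0 looking to -x. Three steel pegs, 8 mm thick, 60 mm long, 66 mm apart, rise at 40 degrees above level towards -x. Four thinner rods (6 x 72 mm, parallel) part them into bays 60 mm wide: fingers around the 38 mm head do not fit. Origin: on the bench below the middle of the face.
- peg1_root (a point): Middle of the root, at the board's front face, 260 mm up, of peg 1 (left, rack +y seen from the robot), axes as the rack.
- peg1_tip (a point): Middle of the rounded tip, 60 mm along the axis from the root, of peg 1 (left, rack +y seen from the robot), axes as the rack.
- peg2_root (a point): Middle of the root, at the board's front face, 260 mm up, of peg 2 (middle seen from the robot), axes as the rack.
- peg2_tip (a point): Middle of the rounded tip, 60 mm along the axis from the root, of peg 2 (middle seen from the robot), axes as the rack.
- peg3_root (a point): Middle of the root, at the board's front face, 260 mm up, of peg 3 (right, rack -y seen from the robot), axes as the rack.
- peg3_tip (a point): Middle of the rounded tip, 60 mm along the axis from the root, of peg 3 (right, rack -y seen from the robot), axes as the rack.
- scraper: Flat alloy scraper 167 mm long, hanging by its square eye head on one of the pegs, 8 mm thick, blade 34 mm wide. Origin: at the lower end, z up.
- scraper_eye (a point): Centre of the scraper's eye.
- puller: Flat alloy hook tool 158 mm long, hanging by its square eye head on another of the pegs, 8 mm thick. Origin: at the lower end, z up.
- puller_eye (a point): Centre of the hook tool's eye.
- bottle: Glass bottle with blue cap, 72 mm across and 150 mm tall, standing on the bottle stand. Origin: middle of its underside.
- jar: Glass jar with blue cap, 60 mm across and 85 mm tall, standing on the bottle stand. Origin: middle of its underside.
Things that resemble listed ones, but are neither listed nor needed, are in the scene too. What is shaped like the key but red or turquoise is not meant.

How it is judged:
By the outcome, as a careful person would: the job done as asked, in the order asked, and still so for the second after the job is handed in, with the robot touching nothing.
It also fails if it takes over 56 s, if anything falls off the work surface, if the arm or the gripper's body presses on something with over 40 N, if the wrist force passes 120 N, or if a joint passes its speed limit or range.

## Working session

There is one attempt and no reset: what is moved stays moved. The work goes in short steps, Python scripts to look and compute and a tool call to move; the robot and the scene stay as the last step left them, time stands still between calls to the robot, and variables do not carry over. Pictures are saved under pics/ and viewed, at most 10 in all, crops included, and the job is handed in when it is done.

Besides the shell and the picture viewer there is one more tool, called after "Call:" as name(argument=value, ...) on one line, values as JSON. step_arm: Moves the arm, as the interface text tells. Its arguments: {"type":"object","properties":{"commands":{"type":"array","items":{"type":"array","items":{"type":"array","items":{"type":"number","minimum":-1,"maximum":1}}}},"gripper":{"type":"number"},"squeeze":{"type":"number"}},"required":["commands"]}

```bash
ls; mkdir -p pics; cat > h.py <<'E'
import numpy as np, cv2
from rig import ctrl, cams
def grab(n):
    im,d=cams.grab_frame(n); np.savez(f'/tmp/{n}.npz',im=im,d=d); return im,d
def load(n):
    z=np.load(f'/tmp/{n}.npz'); return z['im'],z['d']
def world(n,d,pts,z=None):
    """pixels (u,v) -> world, with depth picture d, or on plane height z"""
    p=cams.camera_params(n); K=np.array([[p['fx'],0,p['cx']],[0,p['fy'],p['cy']],[0,0,1.]])
    V=np.array(p['view']); Vi=np.linalg.inv(V)
    pts=np.asarray(pts,float).reshape(-1,2)
    r=cv2.undistortPoints(pts[:,None],K,np.array(p['dist'],float)).reshape(-1,2)
    r=np.c_[r,np.ones(len(r))]
    if z is None:
        t=d[pts[:,1].round().astype(int),pts[:,0].round().astype(int)]
    else:
        w=r@Vi[:3,:3].T; t=(z-Vi[2,3])/w[:,2]
    return (r*t[:,None])@Vi[:3,:3].T+Vi[:3,3]
def proj(n,P):
    p=cams.camera_params(n); K=np.array([[p['fx'],0,p['cx']],[0,p['fy'],p['cy']],[0,0,1.]])
    V=np.array(p['view']); 
    return cv2.projectPoints(np.asarray(P,float).reshape(-1,1,3),cv2.Rodrigues(V[:3,:3])[0],V[:3,3],K,np.array(p['dist'],float))[0].reshape(-1,2)
def save(im,name,crop=None,s=1):
    if crop: im=im[crop[1]:crop[3],crop[0]:crop[2]]
    cv2.imwrite('pics/'+name,cv2.resize(im[:,:,::-1],None,fx=s,fy=s,interpolation=cv2.INTER_CUBIC))
E
python3 - <<'E'
from h import *
np.set_printoptions(precision=3,suppress=True)
for n in('top','side'):
    im,d=grab(n); save(im,n+'0.png'); p=cams.camera_params(n); print(n,p['fx'],np.linalg.inv(p['view']))
print(ctrl.sense())
E
```

```text
pics
top 487.8770799474267 [[ 0.031 -0.976  0.215  0.174]
 [-0.999 -0.032  0.001  0.135]
 [ 0.006 -0.215 -0.977  1.358]
 [ 0.     0.     0.     1.   ]]
side 454.0743738831123 [[-0.876 -0.258  0.407  0.022]
 [-0.482  0.507 -0.715  0.861]
 [-0.022 -0.822 -0.569  0.782]
 [ 0.     0.     0.     1.   ]]
{'clock': 0.1, 'q': array([-68.697,  13.829,   0.22 ,  76.502,  -0.   ,  90.001]), 'dq': array([-0.008, -0.162,  0.142, -0.052,  0.046,  0.033]), 'joint_efforts': array([  0.001, -37.314,  25.301,   0.011,  -0.   ,  -0.   ]), 'position': array([ 0.182, -0.466,  0.404]), 'tcp_rot': array([-179.889,    0.   ,   21.302]), 'contact_force': array([-0.116, -0.65 , -0.002]), 'ft_torque': array([-0.018, -0.036, -0.023]), 'grasp_force': 0.0, 'opening': 0.9993292900191647}
```

View pics/top0.png

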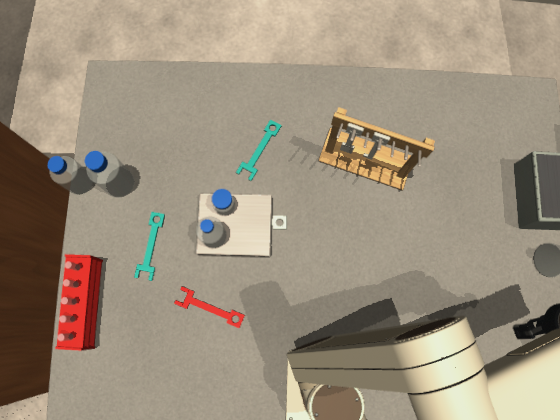

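View pics/side0.png

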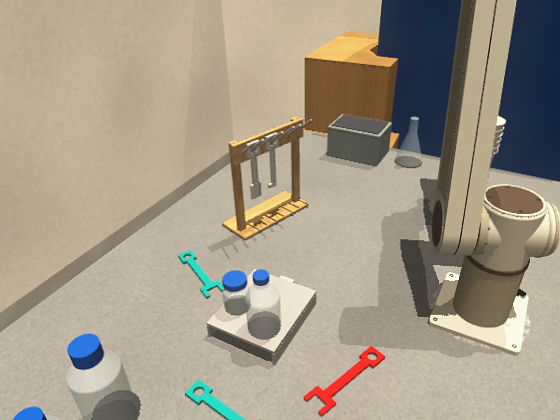

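The top view shows the stand at (235,225) with a white key head sticking out to the right at (280,222). The lookalikes are turquoise keys at (260,150) and (150,245) and a red one at (210,308). The grey-white head under the stand is the one I want. The rail is at (375,150), and I'll check that in crops.

```bash
python3 - <<'E'
from h import *
np.set_printoptions(precision=3,suppress=True)
t,d=load('top'); s,ds=load('side')
a=cv2.resize(t[95:205,305:445],(800-0,628))[:600]
b=cv2.resize(s[110:245,215:325],(489,600))
c=cv2.resize(t[180:270,185:300],(400,313))
e=cv2.resize(s[255:365,200:325],(400,352))
A=np.zeros((600,800,3),np.uint8); A[:314,:400]=cv2.resize(t[95:205,305:445],(400,314)); A[:491-0,400:800]=cv2.resize(s[110:245,215:325],(400,491)); A[314:314+223+0,:285]=cv2.resize(c,(285,223))
save(A,'crops.png')
# scene numbers
pts=[(198,195),(270,195),(271,255),(198,256),(280,222),(274,217),(287,217),(287,228),(274,228)]
print(world('top',d,pts))
print(world('top',d,[(215,245),(255,240),(275,213)]))
print(world('top',d,[(340,112),(432,143),(378,128)]))
print(world('side',ds,[(262,132),(265,140),(280,300)]))
E
```

```text
[[ 0.519  0.365  0.   ]
 [ 0.515  0.157  0.042]
 [ 0.353  0.149 -0.003]
 [ 0.342  0.353  0.004]
 [ 0.448  0.126 -0.001]
 [ 0.459  0.144  0.011]
 [ 0.463  0.107 -0.003]
 [ 0.431  0.106 -0.001]
 [ 0.429  0.143  0.005]]
[[ 0.36   0.294  0.101]
 [ 0.387  0.193  0.04 ]
 [ 0.474  0.141 -0.003]]
[[ 0.66  -0.006  0.289]
 [ 0.592 -0.226  0.285]
 [ 0.624 -0.097  0.285]]
[[ 0.627 -0.09   0.29 ]
 [ 0.62  -0.091  0.267]
 [ 0.363  0.291  0.126]]
```

View pics/crops.png

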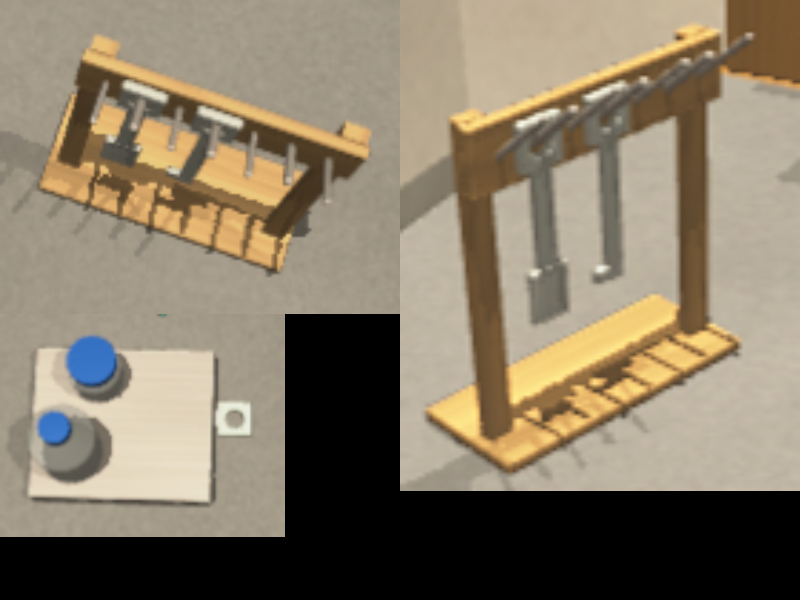

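The top-left crop shows seven rods and pegs. Peg 1 at crop (138,110) holds the scraper and peg 2 at (212,140) holds the hook tool. Peg 3 at (290,165), second from the right, is empty. The lower crop confirms the wanted key: a pale grey square head with a hole at crop (234,418), just in front of the stand. Next I'll get exact positions.

```bash
python3 - <<'E'
from h import *
np.set_printoptions(precision=4,suppress=True)
t,d=load('top'); s,ds=load('side')
# key head
sub=t[210:236,272:292].min(2); 
m=np.zeros(t.shape[:2],np.uint8); m[210:236,272:292]=(sub>190)*255
cs,_=cv2.findContours(m,cv2.RETR_EXTERNAL,cv2.CHAIN_APPROX_NONE); c=max(cs,key=cv2.contourArea)
P=world('top',d,c.reshape(-1,2),z=.008)
r=cv2.minAreaRect((P[:,:2]*1000).astype(np.float32)); print('head rect',r)
# stand top plane corners
print('stand',world('top',d,[(270.5,195),(271,255.5),(197,255.5),(199,194.5)],z=.045))
# board: depth points with z>0.27 in top; and all points
v,u=np.mgrid[95:200,310:445]; pp=np.c_[u.ravel(),v.ravel()]
W=world('top',d,pp); ok=(W[:,2]>.275)&(W[:,2]<.30)
W=W[ok];r=cv2.minAreaRect((W[:,:2]*1000).astype(np.float32)); print('board',r,cv2.boxPoints(r))
v,u=np.mgrid[100:240,215:330]; pp=np.c_[u.ravel(),v.ravel()]
S=world('side',ds,pp); S=S[(S[:,2]>.235)&(S[:,2]<.33)&(S[:,0]<.75)]
np.save('/tmp/S.npy',S)
# fit face plane robustly via yaw grid
best=None
for yaw in np.arange(-25,-10,.25):
    n=np.array([np.cos(np.radians(yaw)),np.sin(np.radians(yaw))]); q=S[:,:2]@n
    h,e=np.histogram(q,bins=np.arange(q.min(),q.max(),.002))
    k=h.argmax()
    if best is None or h[k]>best[0]: best=(h[k],yaw,e[k]+.001)
print('face',best)
for img in (t,):
    pass
E
```

```text
head rect ((445.7374572753906, 130.58580017089844), (34.548675537109375, 36.78331756591797), 1.8606711626052856)
stand [[0.514  0.1553 0.045 ]
 [0.3452 0.1482 0.045 ]
 [0.3383 0.3489 0.045 ]
 [0.509  0.3545 0.045 ]]
board ((601.2049560546875, -104.58563232421875), (248.99940490722656, 76.0988998413086), 71.73780059814453) [[ 526.058  -210.8912]
 [ 598.324  -234.738 ]
 [ 676.3519    1.7199]
 [ 604.0859   25.5667]]
face (np.int64(340), np.float64(-18.25), np.float64(0.615099187461002))
```

```bash
cat > rack.py <<'E'
import numpy as np
yaw=np.radians(-18.25); nx=np.array([np.cos(yaw),np.sin(yaw),0]); ny=np.array([-np.sin(yaw),np.cos(yaw),0]); nz=np.array([0,0,1.])
mid=.6012*ny[0]-.1046*ny[1]
def R(x,y,z): return nx*(.6151+x)+ny*(mid+y)+nz*z   # rack frame -> world
def peg(i,s): return R(-s*np.cos(np.radians(40)),(2-i)*.066,.26+s*np.sin(np.radians(40)))
E
python3 - <<'E'
from h import *; from rack import *
np.set_printoptions(precision=4,suppress=True)
print('root3',peg(3,0),'tip3',peg(3,.06))
A=np.zeros((560,800,3),np.uint8)
for n,(u0,v0,w,h),ox in(('top',(320,100,120,100),0),('side',(225,110,100,130),400)):
    im,_=load(n); k=400/w
    c=cv2.resize(im[v0:v0+h,u0:u0+w],None,fx=k,fy=k,interpolation=cv2.INTER_CUBIC)
    for i in(1,2,3):
        q=proj(n,[peg(i,0),peg(i,.06)]); q=((q-[u0,v0]+.5)*k).astype(int)
        cv2.line(c,tuple(q[0].tolist()),tuple(q[1].tolist()),(255,0,0),1)
    q=proj(n,[R(0,.125,.288),R(0,-.125,.288),R(0,-.125,.232),R(0,.125,.232)]);q=((q-[u0,v0]+.5)*k).astype(np.int32)
    cv2.polylines(c,[q],True,(0,255,255),1)
    A[:c.shape[0],ox:ox+400]=c[:560]
save(A,'model.png')
E
```

```text
root3 [ 0.5913 -0.1708  0.26  ] tip3 [ 0.5477 -0.1565  0.2986]
```

View pics/model.png

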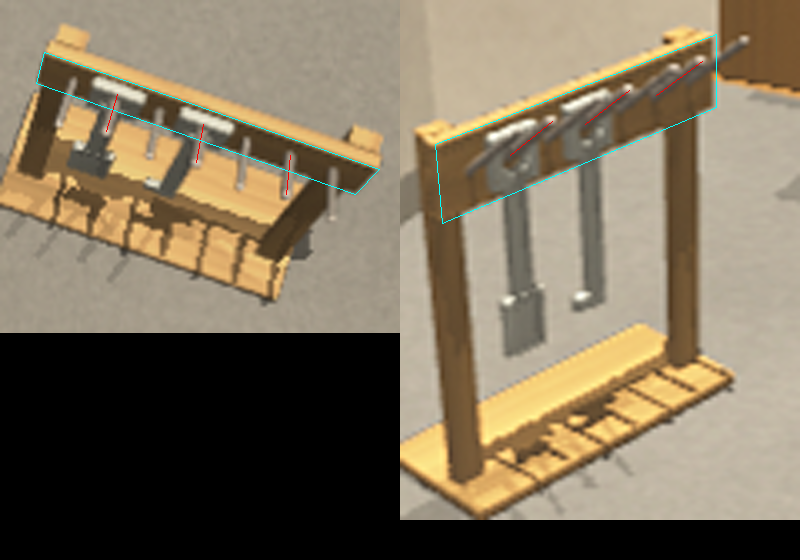

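Call:
step_arm(commands=[[[0,0,0,-0.1],[0,0,0,-0.1]]], gripper=0.6)

```text
clock: 0.3
position: [0.1816, -0.4657, 0.4041]
tcp_rot: [-179.9, -0.0, 38.8]
contact_force: [-0.1, 0.1, -0.1]
opening: 0.693
grasp_force: 0.0
```

Model and picture agree to about 1–2 mm in both cameras: the red line lies on peg 3 at top-crop (288,175). Turning to yaw 92 next.

Call:
step_arm(commands=[[[0,0,0,-0.1],[0,0,0,-0.1],[0,0,0,-0.1],[0,0,0,-0.1],[0,0,0,-0.1],[0,0,0,-0.1],[0,0,0,-0.02],[0,0,0,0]]], gripper=0.6)

```text
clock: 1.1
position: [0.1816, -0.4658, 0.4044]
tcp_rot: [-180.0, -0.0, 91.7]
contact_force: [0.4, -0.6, -0.8]
opening: 0.598
grasp_force: 0.0
```

```bash
cat >> h.py <<'E'
def rel(target,yaw=None):
    """shift in tool axes (units of 0.1 m) from the measured pose to target"""
    s=ctrl.sense(); y=np.radians(s['tcp_rot'][2]); D=np.asarray(target)-s['position']
    x=np.array([np.cos(y),np.sin(y),0]); yy=np.array([np.sin(y),-np.cos(y),0])
    u=np.array([D@x,D@yy,-D[2]])*10
    print('clock',s['clock'],'pos',s['position'],'rot',s['tcp_rot'],'q',s['q'].round(1)); print('shift units',u.round(3),'turn units',None if yaw is None else round(-(yaw-s['tcp_rot'][2])/85.94,3)); return u
E
python3 - <<'E'
from h import *
np.set_printoptions(precision=4,suppress=True)
rel([.4457,.128,.26],92)
E
```

```text
clock 1.1 pos [ 0.1816 -0.4658  0.4044] rot [-179.9839   -0.0437   91.6523] q [-68.7  13.8   0.3  76.5  -0.   19.7]
shift units [5.859 2.811 1.444] turn units -0.004
```

Call:
step_arm(commands=[[[0.3,0.14,0,0],[0.4,0.19,0,0],[0.4,0.19,0,0],[0.4,0.19,0,0],[0.4,0.19,0,0],[0.4,0.19,0,0],[0.4,0.19,0,0],[0.4,0.19,0,0],[0.4,0.19,0.1,0],[0.4,0.19,0.2,0],[0.4,0.19,0.2,0],[0.4,0.19,0.2,0],[0.4,0.19,0.2,0],[0.4,0.2,0.2,0],[0.36,0.19,0.2,0],[0,0,0.14,0],[0,0,0,0]]])

```text
clock: 2.8
position: [0.4434, 0.1295, 0.2584]
tcp_rot: [-179.7, 0.1, 91.8]
contact_force: [-1.1, -0.8, -0.2]
opening: 0.6
grasp_force: 0.0
```

```bash
python3 - <<'E'
from h import *
np.set_printoptions(precision=4,suppress=True)
rel([.4457,.128,.185],92)
im,d=grab('top'); im2,_=grab('side')
A=np.zeros((450,800,3),np.uint8)
A[:400,:400]=cv2.resize(im[165:265,230:330],(400,400)); A[:450,400:]=cv2.resize(im2[230:365,230:350],(400,450)); save(A,'over.png')
E
```

```text
clock 2.8 pos [0.4434 0.1295 0.2584] rot [-179.7076    0.0834   91.8033] q [ 16.3  16.7 -19.3  54.4  -0.  104.5]
shift units [-0.015  0.022  0.734] turn units -0.002
```

View pics/over.png

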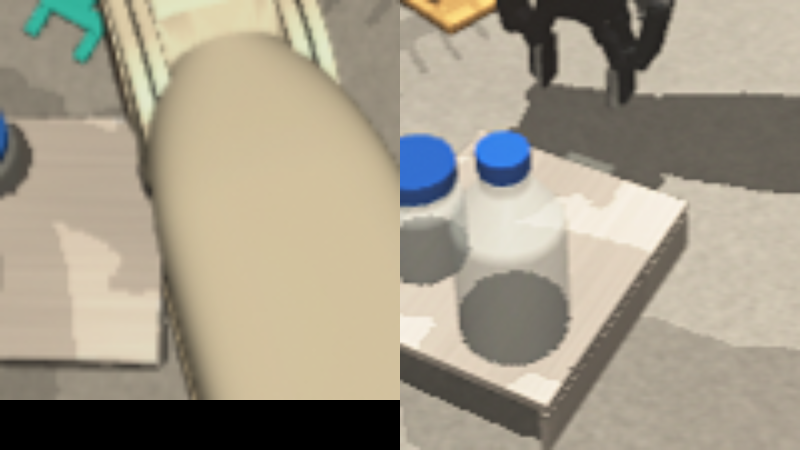

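The right half shows the open fingers at (540,65) and (620,85), above the key head at (590,162) and clear of the bottle. Lowering now.

Call:
step_arm(commands=[[[-0.02,0.02,0.2,0],[0,0,0.25,0],[0,0,0.2,0],[0,0,0.12,0],[0,0,0,0]]])

```text
clock: 3.4
position: [0.4458, 0.1255, 0.1834]
tcp_rot: [-179.9, 0.0, 91.6]
contact_force: [0.2, 0.3, -0.2]
opening: 0.6
grasp_force: 0.0
```

Call:
step_arm(commands=[[[0,0,0.04,0],[0,0,0.03,0],[0,0,0,0]]])

```text
clock: 3.7
position: [0.4467, 0.1265, 0.1773]
tcp_rot: [179.9, -0.0, 91.7]
contact_force: [-0.2, -0.2, -0.2]
opening: 0.602
grasp_force: 0.0
```

Call:
step_arm(commands=[[[0,0,0.03,0],[0,0,0.01,0],[0,0,0,0]]], gripper=0.52)

```text
clock: 4.0
position: [0.4463, 0.1267, 0.1726]
tcp_rot: [-180.0, 0.0, 91.8]
contact_force: [-0.2, -0.0, 0.4]
opening: 0.518
grasp_force: 0.0
```

Call:
step_arm(commands=[[[0,0,0.01,0],[0,0,0.01,0],[0,0,0,0]]])

```text
clock: 4.3
position: [0.4465, 0.1267, 0.1713]
tcp_rot: [180.0, -0.0, 91.8]
contact_force: [-1.5, -0.3, 6.2]
opening: 0.517
grasp_force: 3.1
```

Call:
step_arm(commands=[[[0,0,-0.015,0],[0,0,0,0],[0,0,0,0],[0,0,0,0]]], gripper=0.3, squeeze=40)

```text
clock: 4.7
position: [0.4466, 0.1267, 0.1725]
tcp_rot: [180.0, -0.0, 91.8]
contact_force: [-1.2, -0.0, 6.0]
opening: 0.428
grasp_force: 42.1
```

Call:
step_arm(commands=[[[-0.05,0,-0.01,0],[-0.1,0,0,0],[-0.15,0,0,0],[-0.2,0,0,0],[-0.2,0,0,0],[-0.2,0,0,0],[0,0,0,0]]])

```text
clock: 5.4
position: [0.4487, 0.0343, 0.1727]
tcp_rot: [-179.9, 0.1, 91.6]
contact_force: [-0.9, -0.4, -1.2]
opening: 0.431
grasp_force: 40.0
```

Call:
step_arm(commands=[[[-0.2,0,0,0],[-0.2,0,0,0],[-0.2,0,0,0],[-0.2,0,0,0],[-0.2,0,0,0],[-0.2,0,0,0],[-0.2,0,0,0],[0,0,0,0]]])

```text
clock: 6.2
position: [0.4535, -0.1049, 0.173]
tcp_rot: [180.0, 0.0, 91.6]
contact_force: [0.0, 0.8, -1.0]
opening: 0.433
grasp_force: 40.0
```

Call:
step_arm(commands=[[[0,0,0.01,0],[0,0,0,0],[0,0,0,0]]], gripper=0.6)

```text
clock: 6.5
position: [0.4534, -0.1025, 0.1721]
tcp_rot: [-180.0, -0.0, 91.8]
contact_force: [0.5, 0.6, 0.3]
opening: 0.599
grasp_force: 0.0
```

Call:
step_arm(commands=[[[0,0,-0.1,0],[0,0,-0.3,0],[0,0,-0.4,0],[0,0,-0.4,0],[-0.3,0,-0.3,0],[-0.4,0,0,0],[-0.4,0,0,0],[-0.4,0,0,0],[0,0,0,0]]])

```text
clock: 7.4
position: [0.4583, -0.2567, 0.3233]
tcp_rot: [179.9, 0.2, 91.5]
contact_force: [0.3, 0.1, 0.0]
opening: 0.606
grasp_force: 0.0
```

```bash
python3 - <<'E'
from h import *
np.set_printoptions(precision=4,suppress=True)
im,d=grab('top'); im2,_=grab('side')
s=im2[200:380,200:440]; A=np.zeros((600,800,3),np.uint8); A[:300,:400]=cv2.resize(s,(400,300)); A[:,:][300:600,:400]=cv2.resize(im[150:300,220:420],(400,300)); save(A,'out.png')
m=np.zeros(im.shape[:2],np.uint8); sub=im[195:250,280:385]; m[195:250,280:385]=((sub.min(2)>175))*255
cs,_=cv2.findContours(m,cv2.RETR_EXTERNAL,cv2.CHAIN_APPROX_NONE)
for c in cs:
    if cv2.contourArea(c)>60:
        P=world('top',d,c.reshape(-1,2),z=.008); print(cv2.boundingRect(c),cv2.minAreaRect((P[:,:2]*1000).astype(np.float32)))
print(ctrl.sense()['position'])
E
```

```text
(309, 213, 59, 17) ((454.0919494628906, -37.981712341308594), (46.15069580078125, 165.81085205078125), 1.8318310976028442)
[ 0.4579 -0.2535  0.3226]
```

View pics/out.png

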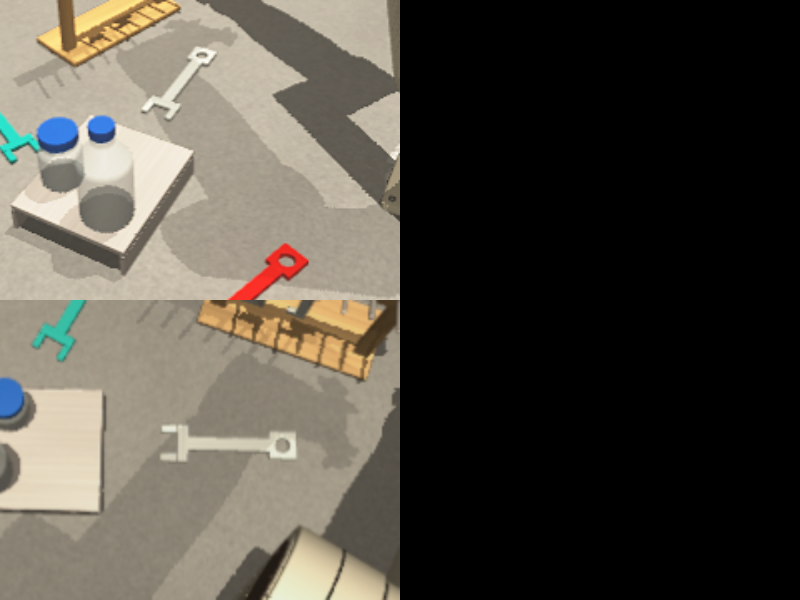

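The key now lies flat on the open bench, clear of the stand. In the lower crop its eye is at (283,445), the handle at (235,444) and the jaw at (172,443). Bottle and jar look undisturbed. Next I'll locate the handle.

```bash
python3 - <<'E'
from h import *
np.set_printoptions(precision=4,suppress=True)
im,d=load('top')
m=np.zeros(im.shape[:2],np.uint8); m[205:240,296:372]=(im[205:240,296:372].min(2)>165)*255
cs,_=cv2.findContours(m,cv2.RETR_EXTERNAL,cv2.CHAIN_APPROX_NONE); c=max(cs,key=cv2.contourArea)
f=np.zeros_like(m); cv2.drawContours(f,[c],-1,255,-1)
v,u=np.nonzero(f); W=world('top',d,np.c_[u,v],z=.008)[:,:2]
print('ext y',W[:,1].min(),W[:,1].max())
for y0 in np.arange(-.12,.08,.01):
    w=W[abs(W[:,1]-y0)<.005]; 
    if len(w): print(round(y0,3),w[:,0].mean().round(4),(np.ptp(w[:,0])*1000).round(1))
print(world('top',d,[(361.5,222.5)],z=.008))
E
```

```text
ext y -0.12047570043076455 0.0676492447781296
-0.12 0.4523 31.9
-0.11 0.452 32.1
-0.1 0.4517 32.0
-0.09 0.4528 35.0
-0.08 0.4515 14.5
-0.07 0.4522 11.8
-0.06 0.4519 11.7
-0.05 0.4515 11.8
-0.04 0.4518 14.4
-0.03 0.4517 14.7
-0.02 0.4502 11.8
-0.01 0.4521 14.3
-0.0 0.4517 14.7
0.01 0.451 14.6
0.02 0.4514 14.5
0.03 0.4535 37.5
0.04 0.4519 49.1
0.05 0.4721 8.7
0.06 0.4716 9.0
0.07 0.4709 5.8
[[ 0.4518 -0.1046  0.008 ]]
```

```bash
python3 - <<'E'
from h import *
np.set_printoptions(precision=4,suppress=True)
rel([.4528,-.031,.185],91.2)
E
```

```text
clock 7.5 pos [ 0.4579 -0.2535  0.3226] rot [179.9945  -0.0246  91.6918] q [-29.   19.3  -4.8  65.9   0.   59.3]
shift units [2.226 0.014 1.376] turn units 0.006
```

Call:
step_arm(commands=[[[0.3,0,0,0.006],[0.4,0,0,0],[0.4,0,0.1,0],[0.4,0,0.2,0],[0.4,0,0.3,0],[0.3,0.01,0.3,0],[0.026,0,0.3,0],[0,0,0.18,0],[0,0,0,0],[0,0,0,0]]], gripper=0.36)

```text
clock: 8.5
position: [0.4538, -0.0297, 0.1847]
tcp_rot: [-180.0, -0.0, 91.4]
contact_force: [-0.6, 0.3, -0.3]
opening: 0.36
grasp_force: 0.0
```

```bash
python3 - <<'E'
from h import *
np.set_printoptions(precision=4,suppress=True)
rel([.4528,-.031,.1745],91.2)
E
```

```text
clock 8.5 pos [ 0.4538 -0.0297  0.1847] rot [-179.9721   -0.0132   91.3567] q [ -3.7  21.9 -25.5  42.7   0.   84.9]
shift units [-0.013 -0.01   0.102] turn units 0.002
```

Call:
step_arm(commands=[[[-0.01,-0.01,0.05,0],[0,0,0.05,0],[0,0,0.01,0],[0,0,0,0]]])

```text
clock: 8.9
position: [0.453, -0.0319, 0.1733]
tcp_rot: [180.0, -0.0, 91.2]
contact_force: [0.7, 0.4, -0.0]
opening: 0.363
grasp_force: 0.0
```

Call:
step_arm(commands=[[[0,0,0,0],[0,0,0,0],[0,0,0,0],[0,0,0,0],[0,0,0,0]]], gripper=0.05, squeeze=30)

```text
clock: 9.4
position: [0.4534, -0.0318, 0.1738]
tcp_rot: [179.9, 0.0, 91.2]
contact_force: [-1.7, -0.4, 5.8]
opening: 0.195
grasp_force: 32.1
```

Call:
step_arm(commands=[[[0,0,-0.1,0],[0,0,-0.3,0],[0,0,-0.4,0],[0,0,-0.4,0],[0,0,-0.4,0],[0,0,-0.4,0],[0,0,-0.4,0],[0,0,-0.4,0],[0,0,-0.3,0],[0,0,-0.15,0],[0,0,0,0]]])

```text
clock: 10.5
position: [0.453, -0.0316, 0.5009]
tcp_rot: [179.7, 0.0, 91.3]
contact_force: [-0.1, -0.4, -1.6]
opening: 0.199
grasp_force: 30.1
```

Call:
step_arm(commands=[[[0,0,0,-0.06],[0,0,0,-0.1],[0,0,0,-0.1],[0,0,0,-0.1],[0,0,0,-0.1],[0,0,0,-0.1],[0,0,0,-0.1],[0,0,0,-0.1],[0,0,0,-0.06],[0,0,0,0],[0,0,0,0]]])

```text
clock: 11.6
position: [0.4528, -0.0316, 0.4972]
tcp_rot: [-180.0, -0.1, 161.6]
contact_force: [-0.1, 0.9, -0.4]
opening: 0.2
grasp_force: 30.1
```

```bash
python3 - <<'E'
from h import *; from rack import *
np.set_printoptions(precision=4,suppress=True)
# eye over the point 4 mm before the tip, TCP 72 mm behind, first 60 mm back off
t=peg(3,.06); g=t-nx*(.072+.04); rel([g[0],g[1],.500],161.75)
im,d=grab('top'); im2,d2=grab('side'); 
A=np.zeros((560,800,3),np.uint8); A[:300,:400]=cv2.resize(im[110:230,280:440],(400,300)); A[:560,400:]=cv2.resize(im2[80:290,220:370],(400,560)); save(A,'held.png')
E
```

```text
clock 11.6 pos [ 0.4528 -0.0316  0.4972] rot [-179.9725   -0.1188  161.6244] q [-4.   7.3  6.  88.8  0.  14.4]
shift units [-0.174 -0.888 -0.028] turn units -0.001
```

View pics/held.png

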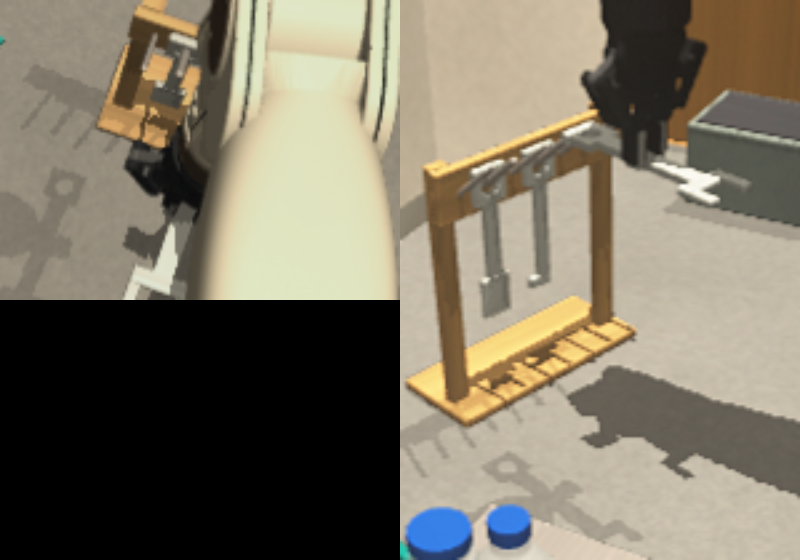

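The side half shows the key held about level, with the head at (580,135) towards the rail and the jaw at (705,185) towards the robot. I'll measure its tilt and eye position from depth.

```bash
cat > held.py <<'E'
from h import *
def held(pos,yaw,box=(270,100,350,165)):
    im,d=load('side'); u0,v0,u1,v1=box
    v,u=np.mgrid[v0:v1,u0:u1]; pp=np.c_[u.ravel(),v.ravel()]; W=world('side',d,pp); c=im[pp[:,1],pp[:,0]].astype(int)
    y=np.radians(yaw); D=W-pos; L=np.c_[D@[np.cos(y),np.sin(y),0],D@[np.sin(y),-np.cos(y),0],D[:,2]+.170]
    ok=(abs(L[:,1])<.028)&(L[:,0]>-.11)&(L[:,0]<.13)&(abs(L[:,2])<.045)
    return L[ok],c[ok],pp[ok]
E
python3 - <<'E'
from held import *
np.set_printoptions(precision=4,suppress=True)
s=ctrl.sense(); L,c,pp=held(s['position'],s['tcp_rot'][2])
for a in np.arange(-.11,.13,.01):
    k=(L[:,0]>=a)&(L[:,0]<a+.01)
    if k.any(): print(round(a,3),k.sum(),'y',L[k,1].min().round(4),L[k,1].max().round(4),'z med',np.median(L[k,2]).round(4),'col',np.median(c[k],0))
E
```

```text
-0.1 1 y 0.008 0.008 z med 0.0038 col [217. 208. 183.]
-0.09 36 y -0.0186 0.0231 z med 0.004 col [224.  219.5 199. ]
-0.08 37 y -0.0179 0.0197 z med 0.0028 col [125. 122. 110.]
-0.07 25 y -0.0218 0.02 z med 0.0033 col [125. 122. 109.]
-0.06 42 y -0.0211 0.0215 z med 0.0035 col [128.5 122.5 109.5]
-0.05 26 y -0.0158 0.0163 z med 0.0036 col [129.5 126.5 113.5]
-0.04 17 y -0.0046 0.0113 z med 0.0036 col [122. 118. 108.]
-0.03 12 y -0.0003 0.0106 z med 0.0026 col [102.5  99.   88.5]
-0.01 71 y -0.0148 0.0249 z med 0.021 col [37. 35. 31.]
-0.0 157 y -0.0232 0.0254 z med 0.0205 col [40. 37. 33.]
0.01 98 y -0.023 0.0223 z med 0.0185 col [74.5 70.  64. ]
0.02 25 y -0.0077 0.0114 z med 0.0041 col [155. 150. 134.]
0.03 24 y -0.0079 0.0108 z med 0.0037 col [168.5 162.5 144.5]
0.04 28 y -0.0112 0.0108 z med 0.0035 col [236.5 233.  212. ]
0.05 22 y -0.0097 0.0106 z med 0.0037 col [250.  248.  238.5]
0.06 34 y -0.0248 0.0266 z med 0.0038 col [247. 245. 234.]
0.07 70 y -0.0248 0.027 z med 0.004 col [225.5 221.  201.5]
0.08 42 y -0.0236 0.0278 z med 0.0024 col [141.5 137.  124. ]
0.09 36 y -0.026 0.0273 z med 0.0033 col [137.  133.5 121. ]
0.1 15 y -0.0183 0.0257 z med 0.0008 col [138. 135. 123.]
```

Call:
step_arm(commands=[[[0,-0.15,0,0],[0,-0.25,0,0],[0,-0.25,0,0],[-0.05,-0.15,0,0],[-0.06,-0.09,0,0],[-0.06,0,0,0],[0,0,0,0],[0,0,0,0]]])

```text
clock: 12.5
position: [0.4417, -0.121, 0.4979]
tcp_rot: [180.0, -0.0, 161.8]
contact_force: [0.2, -0.5, -1.2]
opening: 0.2
grasp_force: 30.1
```

```bash
python3 - <<'E'
from h import *; from rack import *
from held import held
np.set_printoptions(precision=4,suppress=True)
rx=peg(3,.056); 
def tgt(s,phi,dx=0,dz=0):
    e=peg(3,s)+nx*dx+nz*dz; p=np.radians(phi); return e-nx*.072*np.cos(p)+nz*(.170-.072*np.sin(p))
print('above');rel(tgt(.056,0,0,.03),161.75)
for a in((.056,0,0,.0),(.05,0),(.048,10),(.045,15),(.042,20)): print(a,(tgt(*a)-ctrl.sense()['position']).round(4)); rel(tgt(*a))
im,_=grab('side'); s=ctrl.sense()
# peg 3 tip pts seen by side camera near model, in tool frame for check
L,c,pp=held(s['position'],s['tcp_rot'][2],(255,100,370,175)); k=L[:,0]<-.04
print('head x',L[k,0].min(),'y',np.percentile(L[k,1],[2,98]),'z',np.median(L[k,2]))
E
```

```text
above
clock 12.5 pos [ 0.4417 -0.121   0.4979] rot [179.9851  -0.0402 161.7736] q [-15.3   7.8   6.6  88.9   0.    2.9]
shift units [-0.429 -0.005  0.02 ] turn units 0.0
(0.056, 0, 0, 0.0) [ 0.0405 -0.0139 -0.032 ]
clock 12.5 pos [ 0.4417 -0.121   0.4979] rot [179.9851  -0.0402 161.7736] q [-15.3   7.8   6.6  88.9   0.    2.9]
shift units [-0.429 -0.005  0.32 ] turn units None
(0.05, 0) [ 0.0449 -0.0153 -0.0358]
clock 12.5 pos [ 0.4417 -0.121   0.4979] rot [179.9851  -0.0402 161.7736] q [-15.3   7.8   6.6  88.9   0.    2.9]
shift units [-0.475 -0.005  0.358] turn units None
(0.048, 10) [ 0.0474 -0.0162 -0.0496]
clock 12.5 pos [ 0.4417 -0.121   0.4979] rot [179.9851  -0.0402 161.7736] q [-15.3   7.8   6.6  88.9   0.    2.9]
shift units [-0.501 -0.005  0.496] turn units None
(0.045, 15) [ 0.0509 -0.0173 -0.0577]
clock 12.5 pos [ 0.4417 -0.121   0.4979] rot [179.9851  -0.0402 161.7736] q [-15.3   7.8   6.6  88.9   0.    2.9]
shift units [-0.537 -0.005  0.577] turn units None
(0.042, 20) [ 0.0549 -0.0186 -0.0656]
clock 12.5 pos [ 0.4417 -0.121   0.4979] rot [179.9851  -0.0402 161.7736] q [-15.3   7.8   6.6  88.9   0.    2.9]
shift units [-0.579 -0.005  0.656] turn units None
head x -0.10850177734063714 y [-0.0174  0.0193] z 0.00375919458340665
```

Call:
step_arm(commands=[[[-0.15,0,0,0],[-0.18,-0.005,0,0],[-0.1,0,0,0],[0,0,0,0],[0,0,0,0]]])

```text
clock: 13.05
position: [0.4818, -0.135, 0.498]
tcp_rot: [180.0, -0.1, 161.8]
contact_force: [-0.1, 0.7, -1.3]
opening: 0.198
grasp_force: 30.1
```

Call:
step_arm(commands=[[[0,0,0.1,0],[0,0,0.1,0],[0,0,0.08,0],[0,0,0,0],[0,0,0,0]]])

```text
clock: 13.55
position: [0.4817, -0.1354, 0.4699]
tcp_rot: [-180.0, -0.0, 161.7]
contact_force: [-0.8, 0.4, -0.3]
opening: 0.196
grasp_force: 30.1
```

```bash
python3 - <<'E'
from h import *
im,_=grab('side'); im2,_=grab('top')
A=np.zeros((560,800,3),np.uint8); A[:,:500]=cv2.resize(im[90:174,255:330],(500,560),interpolation=cv2.INTER_CUBIC); A[:300,500:]=cv2.resize(im2[110:210,340:440],(300,300))
save(A,'ins.png'); print(ctrl.sense()['contact_force'])
E
```

```text
[ 0.44445511  0.00892531 -1.71165352]
```

View pics/ins.png

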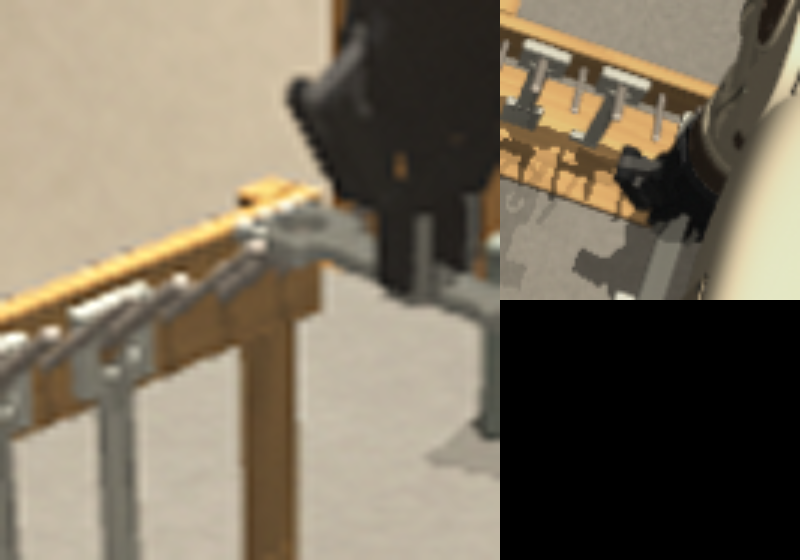

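The side view shows the head at about (300,230) sitting over peg 3, between the rods, with no contact force yet. The tip should be just entering the eye. Going lower while watching force.

Call:
step_arm(commands=[[[0,0,0.03,0],[0,0,0.03,0],[0,0,0,0]]])

```text
clock: 13.95
position: [0.4822, -0.1355, 0.4644]
tcp_rot: [180.0, 0.1, 161.7]
contact_force: [0.5, 0.6, 0.9]
opening: 0.198
grasp_force: 30.3
```

Call:
step_arm(commands=[[[-0.03,0,0.02,0],[-0.02,0,0.02,0],[0,0,0,0]]])

```text
clock: 14.25
position: [0.4874, -0.1372, 0.4601]
tcp_rot: [180.0, 0.1, 161.7]
contact_force: [2.6, -0.8, 1.3]
opening: 0.197
grasp_force: 30.3
```

Call:
step_arm(commands=[[[-0.01,0,0.04,0],[-0.01,0,0.04,0],[-0.01,0,0.04,0],[0,0,0,0]]])

```text
clock: 14.65
position: [0.4901, -0.1381, 0.4478]
tcp_rot: [-180.0, 0.1, 161.7]
contact_force: [3.9, -0.3, 1.6]
opening: 0.196
grasp_force: 30.3
```

```bash
python3 - <<'E'
from held import *; from rack import *
np.set_printoptions(precision=4,suppress=True)
grab('side'); s=ctrl.sense(); print(s['position'],s['contact_force'])
L,c,pp=held(s['position'],s['tcp_rot'][2],(255,90,370,190))
for a in(-.09,-.08,-.07,-.06,-.05,-.04,.03,.04,.05,.06,.07,.08):
    k=(L[:,0]>=a)&(L[:,0]<a+.01)&(L[:,2]<.04)
    if k.any(): print(a,k.sum(),np.percentile(L[k,2],[10,50,90]),np.percentile(L[k,1],[5,95]))
E
```

```text
[ 0.4901 -0.1381  0.4481] [ 4.6063 -1.3233  0.5815]
-0.09 30 [0.0117 0.0142 0.0155] [-0.0143  0.0191]
-0.08 14 [0.0051 0.0087 0.0123] [-0.014   0.0188]
-0.07 28 [0.0091 0.0117 0.0184] [-0.0107  0.0196]
-0.06 41 [0.0047 0.0098 0.0182] [-0.0145  0.0179]
-0.05 21 [0.004  0.0089 0.0103] [-0.0076  0.0117]
-0.04 17 [0.0012 0.0078 0.009 ] [-0.0047  0.0098]
0.03 20 [-0.0072 -0.0005  0.0012] [-0.0066  0.0101]
0.04 19 [-0.0066 -0.0016  0.0001] [-0.0066  0.0089]
0.05 22 [-0.0057 -0.0028 -0.0017] [-0.0093  0.01  ]
0.06 35 [-0.0056 -0.0039 -0.0024] [-0.0226  0.0264]
0.07 60 [-0.0099 -0.0052 -0.003 ] [-0.0187  0.0263]
0.08 32 [-0.0113 -0.0069 -0.0048] [-0.0228  0.0263]
```

The key is tilting as planned, by about 7°, with its eye at z≈0.286. That is below the tip height, so the peg is through the eye. Continuing along the peg.

Call:
step_arm(commands=[[[-0.02,0,0.04,0],[-0.02,0,0.04,0],[-0.02,0,0.04,0],[-0.02,0,0.04,0],[0,0,0,0]]])

```text
clock: 15.2
position: [0.4976, -0.1406, 0.4315]
tcp_rot: [-180.0, 0.0, 161.7]
contact_force: [3.3, -1.8, 2.2]
opening: 0.2
grasp_force: 30.1
```

```bash
python3 - <<'E'
from held import *; from rack import *
np.set_printoptions(precision=4,suppress=True)
im,_=grab('side'); s=ctrl.sense(); print(s['position'],s['contact_force'])
L,c,pp=held(s['position'],s['tcp_rot'][2],(255,90,370,190))
for a in(-.09,-.08,-.07,-.06,-.05,-.04,.03,.04,.05,.06,.07,.08):
    k=(L[:,0]>=a)&(L[:,0]<a+.01)&(L[:,2]<.04)
    if k.any(): print(a,k.sum(),np.percentile(L[k,2],[10,50,90]),np.percentile(L[k,1],[5,95]))
print('TCP to root3 in rack x',(s['position']-peg(3,0))@nx,(s['position']-peg(3,0))@ny)
E
```

```text
[ 0.4976 -0.1406  0.4319] [ 4.1263 -0.8881  0.8226]
-0.09 21 [0.0228 0.024  0.0259] [-0.0165  0.019 ]
-0.08 13 [0.0143 0.0181 0.0229] [-0.0114  0.0203]
-0.07 30 [0.0142 0.0185 0.0272] [-0.0056  0.0194]
-0.06 29 [0.0119 0.0164 0.021 ] [-0.0037  0.0204]
-0.05 22 [0.0088 0.0139 0.016 ] [-0.0065  0.0108]
-0.04 16 [0.0078 0.0115 0.0137] [-0.0057  0.0105]
0.03 28 [-0.0092 -0.0056 -0.0025] [-0.0095  0.0098]
0.04 17 [-0.0132 -0.0078 -0.006 ] [-0.0065  0.0111]
0.05 26 [-0.0119 -0.009  -0.0068] [-0.0109  0.0101]
0.06 46 [-0.0142 -0.0113 -0.0094] [-0.0191  0.0265]
0.07 57 [-0.0192 -0.0144 -0.0118] [-0.022   0.0254]
0.08 32 [-0.021  -0.0172 -0.0143] [-0.0218  0.0266]
TCP to root3 in rack x -0.09847581426000947 -0.0006393136456999393
```

Call:
step_arm(commands=[[[-0.02,0,0.04,0],[-0.02,0,0.04,0],[-0.02,0,0.03,0],[0,0,0,0]]])

```text
clock: 15.65
position: [0.5032, -0.1424, 0.4207]
tcp_rot: [180.0, 0.0, 161.7]
contact_force: [3.4, -0.7, 2.5]
opening: 0.199
grasp_force: 29.9
```

Call:
step_arm(commands=[[[0,0,0,0],[0,0,0,0],[0,0,0,0],[0,0,0,0],[0,0,0,0],[0,0,0,0],[0,0,0,0],[0,0,0,0],[0,0,0,0],[0,0,0,0]]], gripper=0.45)

```text
clock: 16.65
position: [0.5029, -0.1423, 0.4212]
tcp_rot: [-180.0, 0.0, 161.7]
contact_force: [0.0, -0.2, -0.1]
opening: 0.457
grasp_force: 0.0
```

```bash
python3 - <<'E'
from h import *
im,_=grab('side'); 
A=np.zeros((560,800,3),np.uint8); A[:,:533]=cv2.resize(im[95:221,225:345],(533,560),interpolation=cv2.INTER_CUBIC)
save(A,'rel.png'); print(ctrl.sense()['contact_force'],ctrl.sense()['clock'])
E
```

```text
[-0.64299305 -0.29237772 -0.52165567] 16.7
```

View pics/rel.png

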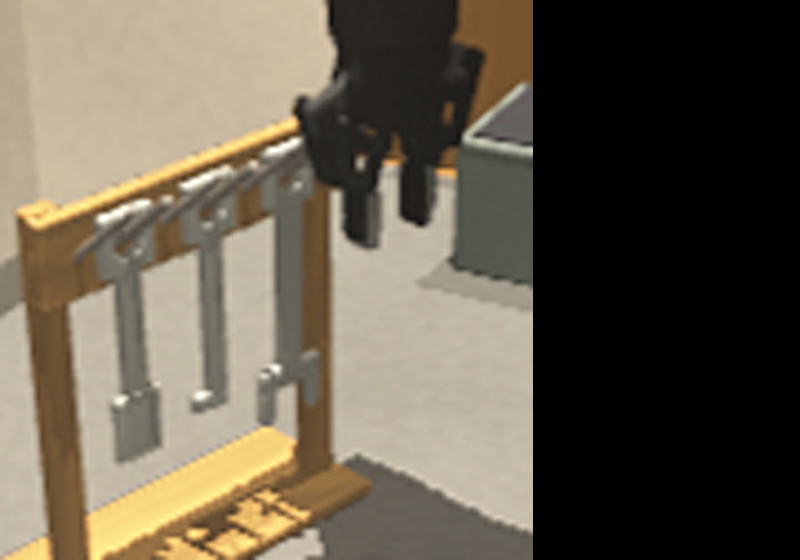

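The key hangs on peg 3, with its head at (288,180) and jaw at (290,385) pointing down, beside the two untouched tools. Backing off, then checking how close to the rail it sits.

Call:
step_arm(commands=[[[0.1,0,0,0],[0.3,0,0,0],[0.4,0,-0.1,0],[0.4,0,-0.2,0],[0.3,0,0,0],[0,0,0,0],[0,0,0,0],[0,0,0,0]]])

```text
clock: 17.5
position: [0.3607, -0.0954, 0.4512]
tcp_rot: [180.0, 0.0, 161.7]
contact_force: [0.3, 0.1, -0.4]
opening: 0.45
grasp_force: 0.0
```

```bash
cat > hang.py <<'E'
from h import *; from rack import *
def dist(n='side'):
    im,d=load(n); v,u=np.mgrid[95:230,225:345] if n=='side' else np.mgrid[90:200,310:445]
    W=world(n,d,np.c_[u.ravel(),v.ravel()]); c=im[v.ravel(),u.ravel()].astype(int)
    D=W-peg(2,0); D[:,2]=W[:,2]; L=np.c_[D@nx-0*D[:,0],D@ny,W[:,2]]
    L[:,0]=(W-peg(2,0))@nx
    grey=(c.max(1)-c.min(1))<35
    for i,y in((1,.066),(2,0),(3,-.066)):
        for z0,z1 in((.235,.247),(.20,.23),(.17,.2),(.14,.17),(.1,.14),(.08,.1)):
            k=grey&(abs(L[:,1]-y)<.022)&(L[:,2]>z0)&(L[:,2]<z1)&(L[:,0]>-.08)&(L[:,0]<.05)
            if k.sum()>2: print(n,i,(z0,z1),k.sum(),'x',np.percentile(L[k,0],[10,50,90]),'y',np.percentile(L[k,1],[5,95]))
E
python3 - <<'E'
from hang import *
np.set_printoptions(precision=4,suppress=True)
print(ctrl.sense()['position'],ctrl.sense()['contact_force'])
grab('side'); grab('top'); dist('side')
E
```

```text
[ 0.3607 -0.0954  0.4512] [ 0.2698  0.1098 -0.3659]
side 1 (0.235, 0.247) 37 x [-0.0105 -0.0079 -0.0013] y [0.0506 0.0843]
side 1 (0.2, 0.23) 69 x [-0.0098 -0.0077 -0.0036] y [0.0589 0.0742]
side 1 (0.17, 0.2) 64 x [-0.0098 -0.0075 -0.0034] y [0.0595 0.0753]
side 1 (0.14, 0.17) 85 x [-0.0099 -0.0075 -0.0044] y [0.0531 0.0835]
side 1 (0.1, 0.14) 92 x [-0.0096 -0.0076 -0.0053] y [0.0523 0.0833]
side 2 (0.235, 0.247) 32 x [-0.0084 -0.0062 -0.0003] y [-0.0152  0.0186]
side 2 (0.2, 0.23) 58 x [-0.0095 -0.0075 -0.0036] y [-0.0074  0.009 ]
side 2 (0.17, 0.2) 52 x [-0.0099 -0.0069 -0.0034] y [-0.006   0.0089]
side 2 (0.14, 0.17) 51 x [-0.0097 -0.0071 -0.0024] y [-0.0061  0.0075]
side 2 (0.1, 0.14) 45 x [-0.0097 -0.0066 -0.004 ] y [-0.0064  0.0188]
side 3 (0.235, 0.247) 36 x [-0.0094 -0.0072 -0.0015] y [-0.0815 -0.0493]
side 3 (0.2, 0.23) 58 x [-0.0092 -0.0069 -0.0025] y [-0.0721 -0.0545]
side 3 (0.17, 0.2) 56 x [-0.0093 -0.0067 -0.0023] y [-0.0717 -0.0552]
side 3 (0.14, 0.17) 56 x [-0.0092 -0.0061 -0.0008] y [-0.0714 -0.0552]
side 3 (0.1, 0.14) 93 x [-0.0094 -0.0068 -0.0035] y [-0.0854 -0.0463]
side 3 (0.08, 0.1) 17 x [-0.0076 -0.0064  0.    ] y [-0.0862 -0.0452]
```

The key's front lies 7 mm off the board face, the same as the two tools, so it is flush and home. I'll check the bottle and jar numerically against the first picture.

```bash
python3 - <<'E'
from h import *
a=cv2.imread('pics/side0.png')[:,:,::-1].astype(int); b,_=load('side'); b=b.astype(int)
for im in(a,b):
    m=((im[:,:,2]>110)&(im[:,:,0]<90)&(im[:,:,1]<120)).astype(np.uint8); m[:260]=0; m[300:]=0; m[:,:215]=0; m[:,285:]=0
    n,l,s,c=cv2.connectedComponentsWithStats(m); print([(s[i,4],c[i].round(1)) for i in range(1,n) if s[i,4]>30])
E
```

```text
[(np.int32(39), array([233.1, 284.7]))]
[(np.int32(41), array([233. , 284.9]))]
```

```bash
python3 - <<'E'
from h import *
a=cv2.imread('pics/side0.png')[:,:,::-1].astype(int); b,_=load('side'); b=b.astype(int)
for im in(a,b):
    for box in((222,268,250,290),(250,268,274,288)):
        x0,y0,x1,y1=box; k=im[y0:y1,x0:x1]; m=(k[:,:,2]-k[:,:,0]>60); v,u=np.nonzero(m); print(m.sum(),(u.mean()+x0).round(2),(v.mean()+y0).round(2))
s=ctrl.sense(); print(s['contact_force'],s['clock'],ctrl.sign_off())
E
```

```text
365 233.77 279.08
160 260.41 275.0
381 233.84 279.44
180 260.39 275.91
the job is handed in; nothing more can be done
[ 0.83483392  0.0841937  -0.61397107] 17.6 None
```

The key was drawn out by its eye, laid flat on the open bench and released, then regripped by its handle and hung on the empty right-hand peg, flush against the rail with its jaw down; the tools hang as before, the bottle and jar caps are within 1 pixel of the first picture, and I handed it in at 17.6 s.

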